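# Clamp the spool: one turn of the hand wheel

### The arm

A 7-joint arm with a two-finger parallel gripper is mounted at the origin on a cart in front of the work surface, level with it; the furniture and walls round the work are solid. World frame = base frame: x ahead of the robot, y to its left, z up, the work surface at z = 0. Lengths are in m, angles in rad, forces in N, time in s.
With the tool pointing down it reaches from about 0.4 to 0.85 m from the base axis. Payload 4.5 kg.
Tool frame: the origin (TCP) lies on the centre line of the jaws, within the pads' length; the fingertips stand 11 mm ahead of it and the grasp point (between the pads) lies 8 mm behind it; z points along the fingers, y is the direction in which the jaws open and shut (so a half turn about z gives the same grasp; the last joint's range is limited). The gripper opens to 88 mm and grips with 3 to 60 N. Pads are 18 mm wide; open, the fingers measure 123 mm over their backs; the gripper's body (75 mm by 187 mm) begins 45 mm behind the grasp point.
Start: joints at [1.295, 0.689, -0.195, 1.565, 0.157, 0.902, -0.215], TCP at [0.191, -0.595, 0.25] pointing down, gripper open.
Joint ranges: [-3.01, 3.01], [-0.46, 2.08], [-1.47, 1.51], [0.13, 2.56], [-1, 4.14], [0.04, 2.09], [-2.66, 2.66]. Speed limits (rad/s): [2.57, 2.57, 3.14, 3.14, 3.14, 3.14, 3.14].

### API

Orientations are given as a unit quaternion [x, y, z, w].
In Python, from plant import r, snapshot gives the robot as it stands.
- The arm moves only by the tool drive_tool, never from a script. Its argument "commands" is a list of rows, each an object of numbers: "wx", "wy", "wz": the turn, a rotation vector about the tool's x, y, z in rad; "dx", "dy", "dz": the shift along the tool's x, y, z in m; "claw": the opening, from 0 (shut) to 1 (fully open). A call has 1 to 12 rows; each row shifts and turns the commanded pose from where the row before left it, along the tool's axes as they then stand; what a row does not reach is not made up. A row lasts 1/10 s, in which the tool goes at most 50 mm and 8.59 degrees, less where a joint would pass 70% of its speed; a pose out of reach is approached as far as the arm can. A call is refused whole if a number of a shift passes 0.05 or a number of a turn 0.15, either way. A call with a gripper value outside its range is refused whole. The fingers move at their own pace and stop on an object; "grip_force" is the grip in N (left out, the last holds). Time passes only in rows, so rows that do not move let the fingers close. It gives the time, the measured TCP pose, the force and the opening at its end, in the units of the state.
- r.get_state(): the state, without advancing time (a new reading comes with each control period).
- snapshot(name): name is "scene" or "top"; returns a dict with "color" (420x560x3 uint8, red, green, blue), "fx", "fy", "cx", "cy" (pixels), "dist" ([k1, k2, p1, p2, k3] as OpenCV has them; the pictures are not rectified), "world_to_cam" (4x4, takes a point from world to camera coordinates). Camera axes: x right, y up, looking along -z (the intrinsics and any distortion apply to the point x, -y, -z); pixel columns grow to the right and rows downward; lengths in m; the calibration is good to about 2 mm. A picture is of the moment at which its call begins. There is no depth.
- r.finish_job(): hands the job in, once; it reports no verdict.
The state is a dict: "clock": time; "q": joint angles; "qd": joint speeds; "joint_torque": joint torques, N m; "tool_pos": TCP position; "eef_rot": TCP orientation; "contact_force": force on the tool from outside, world axes, zero at the start; "moment": the same for the moment, N m; "opening": opening from 0.0 (shut) to 1.0 (fully open).
Only numpy, scipy, OpenCV 4.12 (cv2) and the standard library are available. Lean on these libraries where they do the work, as an engineer would, in place of code of your own. Each camera call takes 0.05 s, during which the arm holds its last target. There are 200 camera calls.

### The job

Clamp the spool in the small bench fixture: with your fingertips, push the level hand wheel round by its upright handle through exactly one full turn clockwise (seen from above), so that the handle comes back over the fixed pointer where it started, and then take your hand away. Only push the handle, gently: do not grip it, do not turn the wheel backwards and do not run past the pointer. Leave everything else on the worktop alone.

Things in the scene. Friction and masses are not known exactly. Their poses are not given: they have to be found in the camera images.
- wheel (a joint): Angle of the hand wheel, rad: 0 at the start, grows clockwise seen from above, 6.283 after one full turn. Light steady friction, about 2 N at the handle; it stays where it is left, and no stop or notch marks the full turn. Each turn drives the steel centre below it 20 mm towards the spool.
- handle: Upright revolving handle of black plastic on the rim end of one spoke, 25 mm thick, 52 mm tall, 70 mm from the wheel's axis. Origin on its own axis half-way up, 127 mm above the worktop; it reaches from 101 to 153 mm. It spins freely on its pin, so its yaw means nothing.
- wheel_axis (a point): Point on the upright axis of the hand wheel (level, black, three spokes, 173 mm over the rim, on a grey bench fixture that is bolted down; top of rim and hub at most 102 mm above the worktop), at the height of the handle's middle, 127 mm. The x axis of this frame points away from the pointer, its y axis away from the clamped spool.
- pointer_tip (a point): Outer tip of the fixed flat aluminium pointer, 12 mm wide, that reaches out from the gearbox below the rim, 116 mm from the wheel's axis and 72 mm above the worktop. At the start the handle stands exactly over the line from the axis to this tip.
- mouse: Bystander: cream computer mouse, 104 x 58 x 36 mm. Origin at the centre of its underside.
- sample_jar: Bystander: small white jar with a screw lid, 51 dia. x 66 mm. Origin at the centre of its underside.
- cop: Bystander: upright white yarn cop, 44 dia. x 158 mm. Origin at the centre of its underside.
- spare_spool: Bystander: loose flanged sewing spool, 46 dia. x 42 mm. Origin at the centre of its underside.
- tweezers: Bystander: steel tweezers lying flat, length 124 mm. Origin at the centre of its underside.
- note_block: Bystander: block of notes, 72 x 72 x 27 mm. Origin at the centre of its underside.
- tally_counter: Bystander: round hand tally counter, 68 x 42 x 21 mm. Origin at the centre of its underside.

How it is judged:
On the way:
1. the wheel is past a third of a turn clockwise and the fingers are pushing on the handle (value of joint wheel between 2.1 and 6 rad and contact force between the fingers and handle above 0.4 N), for 0.04 s.
At the end, for the whole second after the job is handed in: The wheel stands at rest one full turn clockwise from its start, within 0.2 rad (11 degrees), the handle over the pointer again (value of joint wheel between 6.083 and 6.483 rad and velocity of joint wheel between -0.05 and 0.05 rad/s); the robot touches nothing.
It fails at once if the wheel is turned more than 0.35 rad past the full turn (value of joint wheel above 6.633 rad).
It fails at once if the wheel is turned backwards by more than 0.35 rad from its start (value of joint wheel below -0.35 rad).
It fails at once if the handle is gripped or shoved hard (over 25 N between fingers and handle) (contact force between the fingers and handle above 25 N).
It fails at once if a bystander is moved by more than 20 mm or lifted (distance of any of mouse, sample_jar, cop, spare_spool, tweezers, note_block, tally_counter from where it was at the start of the episode above 0.02 m).
It also fails if it takes over 58 s, if anything falls off the work surface, if the arm or the gripper's body presses on something with over 40 N, if the wrist force passes 120 N, or if a joint passes its speed limit or range.

## Working session

There is one attempt and no reset: what is moved stays moved. The work goes in short steps, Python scripts to look and compute and a tool call to move; the robot and the scene stay as the last step left them, time stands still between calls to the robot, and variables do not carry over. Pictures are saved under pics/ and viewed, on a budget of 10 in all, crops included, one or two more only if the job needs it, and the job is handed in when it is done.

Besides the shell and the picture viewer there is one more tool, called by a JSON object that holds its "name" and its "arguments", one argument or row to a line. drive_tool: Moves the arm, as the interface text tells. Its arguments: {"type":"object","properties":{"commands":{"type":"array","items":{"type":"object","properties":{"wx":{"type":"number"},"wy":{"type":"number"},"wz":{"type":"number"},"dx":{"type":"number"},"dy":{"type":"number"},"dz":{"type":"number"},"claw":{"type":"number"}}}},"grip_force":{"type":"number"}},"required":["commands"]}

```bash
ls; mkdir -p pics; python3 - <<'E'
from plant import r, snapshot
import cv2
s=r.get_state(); print(s)
for n in("scene","top"):
    d=snapshot(n); cv2.imwrite(f"pics/{n}0.png",cv2.resize(d["color"][:,:,::-1],(800,600)))
    print(n,d["fx"],d["fy"],d["cx"],d["cy"],d["dist"],d["world_to_cam"])
E
```

```text
pics
{'clock': 0.0, 'q': array([ 1.29482965,  0.68997539, -0.19450489,  1.56635463,  0.15728345,
        0.90250296, -0.21509499]), 'qd': array([-9.81435799e-04, -8.55493758e-04,  4.87861623e-04,  7.12716304e-06,
       -7.57239951e-04,  6.82466429e-04, -8.72622580e-04]), 'joint_torque': array([ 7.69640155e-04, -5.27569056e+01, -1.26663577e+00, -1.53431672e+01,
       -5.25869394e-02,  6.45243490e-03,  2.02155120e-04]), 'tool_pos': array([ 0.19028565, -0.59467651,  0.24891233]), 'eef_rot': array([ 9.88023447e-01,  1.54301045e-01, -2.06376262e-04, -9.02169237e-04]), 'contact_force': array([-0.1106406 , -0.26982511, -0.13582113]), 'moment': array([ 0.01149058, -0.01605455,  0.08701763]), 'opening': 1.0013594915434072}
scene 534.8250500262287 534.8250500262287 280.7536231367157 216.66716313764283 [0.04334648 0.         0.         0.         0.        ] [[-0.49380235 -0.86951878  0.0098147   0.27105841]
 [ 0.62241227 -0.34554278  0.70228424 -0.41040334]
 [-0.60725794  0.3528984   0.71182899 -1.05210366]
 [ 0.          0.          0.          1.        ]]
top 419.5105772284831 419.5105772284831 274.5992224538979 208.47744300858454 [0.03451611 0.         0.         0.         0.        ] [[-0.02166192 -0.99961415  0.01738731  0.00683923]
 [ 0.99058614 -0.01910851  0.13555057 -0.54283547]
 [-0.13516602  0.02015991  0.99061785 -1.09618596]
 [ 0.          0.          0.          1.        ]]
```

View pics/scene0.png

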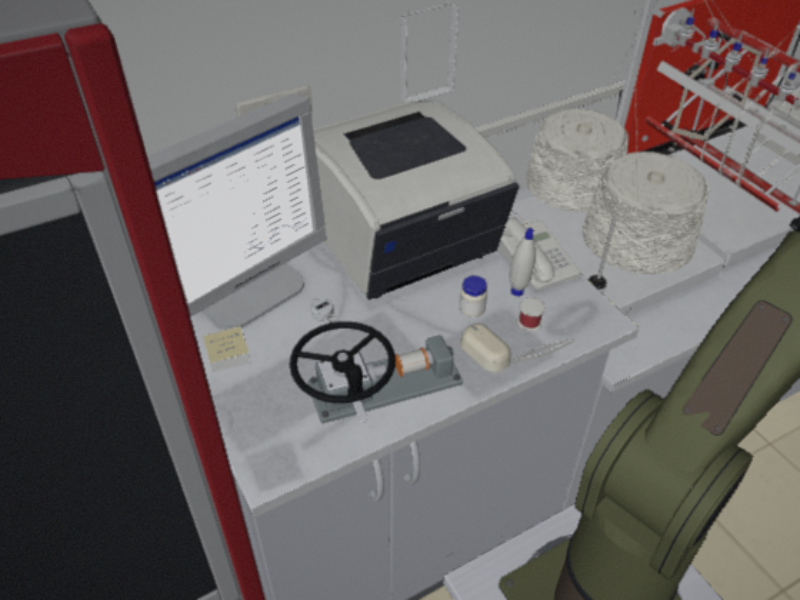

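View pics/top0.png

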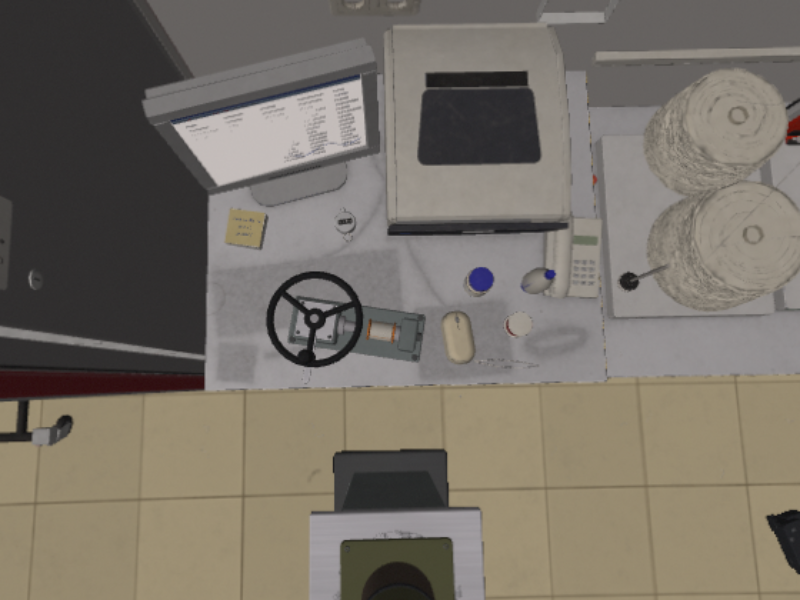

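The scene view shows the wheel hub at about (345,360) and the handle at about (350,385). In the top view the hub is at (315,319), the handle at about (306,357) and the pointer below it near (306,380). All bystanders are to the right of or behind the wheel. I'll enlarge both views.

```bash
cat > h.py <<'E'
import numpy as np, cv2
from plant import r, snapshot
def ray(d,u,v):
    K=np.array([[d["fx"],0,d["cx"]],[0,d["fy"],d["cy"]],[0,0,1]])
    p=cv2.undistortPoints(np.array([[[u,v]]],float),K,np.array(d["dist"],float)).ravel()
    M=np.array(d["world_to_cam"]);R=M[:3,:3]
    return -R.T@M[:3,3], R.T@np.array([p[0],-p[1],-1])
def atz(d,u,v,z):
    c,w=ray(d,u,v); return c+w*(z-c[2])/w[2]
def proj(d,P):
    M=np.array(d["world_to_cam"]);p=M[:3,:3]@np.array(P)+M[:3,3]
    K=np.array([[d["fx"],0,d["cx"]],[0,d["fy"],d["cy"]],[0,0,1]])
    q=np.array([[[p[0],-p[1],-p[2]]]])
    return cv2.projectPoints(q,np.zeros(3),np.zeros(3),K,np.array(d["dist"],float))[0].ravel()
def crop(d,u0,v0,w,h,k):
    return cv2.resize(np.ascontiguousarray(d["color"][v0:v0+h,u0:u0+w,::-1]),None,fx=k,fy=k,interpolation=cv2.INTER_CUBIC)
E
python3 - <<'E'
from h import *
t=snapshot("top");s=snapshot("scene")
a=crop(t,180,180,80,100,5);b=crop(s,195,215,80,100,5)
cv2.imwrite("pics/c1.png",np.hstack([a,b]))
E
```

```text
(no output)
```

View pics/c1.png

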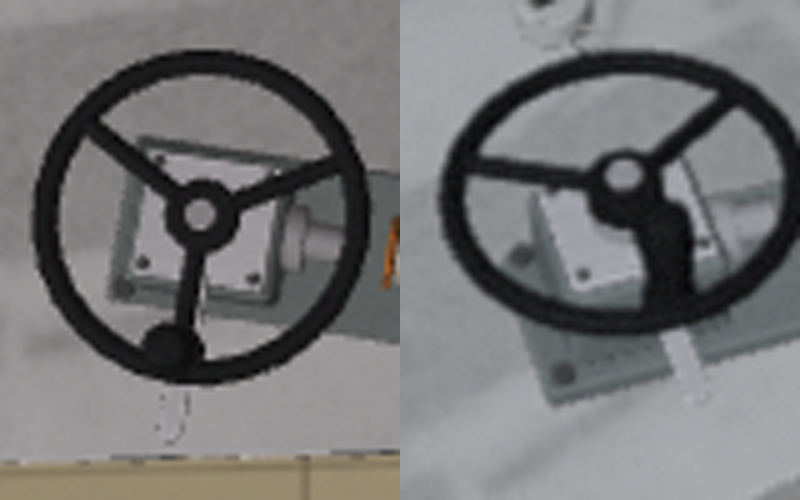

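The crop (5×) shows, in the top view, hub (202,213), rim centre (202,217), handle top about (173,343) and pointer tip (172,443). In the scene view the hub is at (624,173) and the pointer tip at (700,402).

```bash
python3 - <<'E'
from h import *
t=snapshot("top");s=snapshot("scene")
T=lambda x,y,z:atz(t,180+(x-2)/5,180+(y-2)/5,z).round(4)
S=lambda x,y,z:atz(s,195+(x-402)/5,215+(y-2)/5,z).round(4)
print("rim c",T(202,217,.095)); print("hub",T(202,213,.102),S(624,173,.102))
print("handle top",T(173,343,.153),"tip",T(172,443,.072),S(700,402,.072))
print("rim l/r",T(33,217,.095),T(371,217,.095),T(202,50,.095),T(202,385,.095)); print("scene handle top",S(668,212,.153))
E
```

```text
rim c [0.5004 0.1365 0.095 ]
hub [0.5017 0.1357 0.102 ] [0.5005 0.1384 0.102 ]
handle top [0.4343 0.144  0.153 ] tip [0.387  0.1547 0.072 ] [0.3884 0.1583 0.072 ]
rim l/r [0.5021 0.2219 0.095 ] [0.4986 0.0507 0.095 ] [0.5866 0.1361 0.095 ] [0.4155 0.1368 0.095 ]
scene handle top [0.4303 0.1497 0.153 ]
```

```bash
python3 - <<'E'
from h import *
t=snapshot("top");s=snapshot("scene")
k=.7
def tri(a,b):
    c1,d1=ray(t,a[0]*k,a[1]*k);c2,d2=ray(s,b[0]*k,b[1]*k)
    A=np.stack([d1,-d2],1);x=np.linalg.lstsq(A,c2-c1,rcond=None)[0]
    p,q=c1+x[0]*d1,c2+x[1]*d2; return ((p+q)/2).round(3),np.linalg.norm(p-q).round(3)
print("mon botR",tri((378,150),(325,236)),"mon topR",tri((370,40),(308,90)))
print("mon botL z.1,.2",atz(t,212*k,190*k,.1),atz(t,212*k,190*k,.2))
print("counter corner",atz(t,205*k,388*k,0))
for z in(0,.1,.3,.6):print("red end",z,atz(t,205*k,375*k,z).round(3))
print("cop",tri((550,274),(530,231)),atz(t,528*k,285*k,0)); print("mouse",atz(t,443*k,315*k,.02),"note",atz(t,245*k,230*k,.02),"jar",atz(t,480*k,280*k,.066))
print("printer frontL",tri((388,222),(375,290)), tri((386,222),(368,215)))
for z in (0,.3,.5,.8): print("redbar scene inner edge",z,atz(s,165*k,200*k,z).round(3),atz(s,250*k,560*k,z).round(3))
E
```

```text
mon botR (array([0.822, 0.017, 0.07 ]), np.float64(0.0)) mon topR (array([0.858, 0.019, 0.368]), np.float64(0.016))
mon botL z.1,.2 [0.73768766 0.31936606 0.1       ] [0.70483953 0.29097136 0.2       ]
counter corner [0.38225557 0.35371509 0.        ]
red end 0 [0.407 0.354 0.   ]
red end 0.1 [0.405 0.325 0.1  ]
red end 0.3 [0.402 0.267 0.3  ]
red end 0.6 [0.398 0.181 0.6  ]
cop (array([ 0.562, -0.273,  0.153]), np.float64(0.001)) [ 0.56816124 -0.27196982  0.        ]
mouse [ 0.51012469 -0.1009701   0.02      ] note [0.68316455 0.27762713 0.02      ] jar [ 0.56907871 -0.16690236  0.066     ]
printer frontL (array([ 0.686, -0.008,  0.028]), np.float64(0.022)) (array([0.637, 0.011, 0.246]), np.float64(0.009))
redbar scene inner edge 0 [1.177 0.238 0.   ] [0.301 0.389 0.   ]
redbar scene inner edge 0.3 [0.764 0.304 0.3  ] [0.141 0.411 0.3  ]
redbar scene inner edge 0.5 [0.488 0.348 0.5  ] [0.035 0.426 0.5  ]
redbar scene inner edge 0.8 [0.074 0.414 0.8  ] [-0.125  0.448  0.8  ]
```

{"name": "drive_tool", "arguments": {
  "commands": [
    {"wz": 0.105,"claw": 0},
    {"wz": 0.105,"claw": 0},
    {"wz": 0.1,"claw": 0},
    {"dx": 0.02,"dy": -0.03},
    {"dx": 0.025,"dy": -0.04},
    {"dx": 0.025,"dy": -0.04},
    {"dx": 0.025,"dy": -0.04},
    {"dx": 0.025,"dy": -0.04},
    {"dx": 0.025,"dy": -0.04},
    {"dx": 0.025,"dy": -0.04},
    {"dx": 0.025,"dy": -0.04},
    {"dx": 0.015,"dy": -0.03}
  ],
  "grip_force": 10
}}

```text
validation failed for argument at $.co...
```

{"name": "drive_tool", "arguments": {
  "commands": [
    {"dx": 0.0,"dy": 0.0,"dz": 0.0,"wx": 0.0,"wy": 0.0,"wz": 0.105,"claw": 0.0},
    {"dx": 0.0,"dy": 0.0,"dz": 0.0,"wx": 0.0,"wy": 0.0,"wz": 0.105,"claw": 0.0},
    {"dx": 0.0,"dy": 0.0,"dz": 0.0,"wx": 0.0,"wy": 0.0,"wz": 0.1,"claw": 0.0}
  ],
  "grip_force": 10
}}

```text
clock: 0.7
tool_pos: [0.1906, -0.5952, 0.2498]
eef_rot: [1.0, -0.002, 0.0, 0.0]
contact_force: [-0.7, 1.1, 0.5]
opening: 0.751
```

{"name": "drive_tool", "arguments": {
  "commands": [
    {"dx": 0.02,"dy": -0.03,"dz": 0,"wx": 0,"wy": 0,"wz": 0,"claw": 0},
    {"dx": 0.025,"dy": -0.04,"dz": 0,"wx": 0,"wy": 0,"wz": 0,"claw": 0},
    {"dx": 0.025,"dy": -0.04,"dz": 0,"wx": 0,"wy": 0,"wz": 0,"claw": 0},
    {"dx": 0.025,"dy": -0.04,"dz": 0,"wx": 0,"wy": 0,"wz": 0,"claw": 0},
    {"dx": 0.025,"dy": -0.04,"dz": 0,"wx": 0,"wy": 0,"wz": 0,"claw": 0},
    {"dx": 0.025,"dy": -0.04,"dz": 0,"wx": 0,"wy": 0,"wz": 0,"claw": 0},
    {"dx": 0.025,"dy": -0.04,"dz": 0,"wx": 0,"wy": 0,"wz": 0,"claw": 0},
    {"dx": 0.025,"dy": -0.04,"dz": 0,"wx": 0,"wy": 0,"wz": 0,"claw": 0},
    {"dx": 0.015,"dy": -0.03,"dz": 0,"wx": 0,"wy": 0,"wz": 0,"claw": 0}
  ]
}}

```text
clock: 1.6
tool_pos: [0.4028, -0.2523, 0.25]
eef_rot: [1.0, 0.002, 0.001, -0.0]
contact_force: [0.3, 0.4, 0.1]
opening: 0.006
```

{"name": "drive_tool", "arguments": {
  "commands": [
    {"dx": 0.004,"dy": -0.04,"dz": 0,"wx": 0,"wy": 0,"wz": 0,"claw": 0},
    {"dx": 0.004,"dy": -0.045,"dz": 0,"wx": 0,"wy": 0,"wz": 0,"claw": 0},
    {"dx": 0.004,"dy": -0.045,"dz": 0,"wx": 0,"wy": 0,"wz": 0,"claw": 0},
    {"dx": 0.004,"dy": -0.045,"dz": 0,"wx": 0,"wy": 0,"wz": 0,"claw": 0},
    {"dx": 0.004,"dy": -0.045,"dz": 0,"wx": 0,"wy": 0,"wz": 0,"claw": 0},
    {"dx": 0.004,"dy": -0.045,"dz": 0,"wx": 0,"wy": 0,"wz": 0,"claw": 0},
    {"dx": 0,"dy": -0.04,"dz": 0,"wx": 0,"wy": 0,"wz": 0,"claw": 0},
    {"dx": 0,"dy": -0.027,"dz": 0.01,"wx": 0,"wy": 0,"wz": 0,"claw": 0},
    {"dx": 0,"dy": 0,"dz": 0.035,"wx": 0,"wy": 0,"wz": 0,"claw": 0},
    {"dx": 0,"dy": 0,"dz": 0.035,"wx": 0,"wy": 0,"wz": 0,"claw": 0},
    {"dx": 0,"dy": 0,"dz": 0.03,"wx": 0,"wy": 0,"wz": 0,"claw": 0},
    {"dx": 0,"dy": 0,"dz": 0.012,"wx": 0,"wy": 0,"wz": 0,"claw": 0}
  ]
}}

```text
clock: 2.8
tool_pos: [0.4239, 0.0768, 0.1256]
eef_rot: [1.0, 0.0, -0.001, 0.0]
contact_force: [-0.9, 0.1, -0.2]
opening: 0.005
```

```bash
python3 - <<'E'
from h import *
t=snapshot("top");s=snapshot("scene")
cv2.imwrite("pics/c2.png",np.hstack([crop(t,150,150,130,160,3),crop(s,185,180,130,160,3)]))
st=r.get_state();print(st["tool_pos"],st["contact_force"],st["q"])
E
```

```text
[0.42396295 0.07669337 0.12632418] [-0.82162809  1.03604949  0.34605384] [-0.28013216  0.69541817 -0.00931797  2.24632328  0.02906974  0.20308189
 -1.8863929 ]
```

View pics/c2.png

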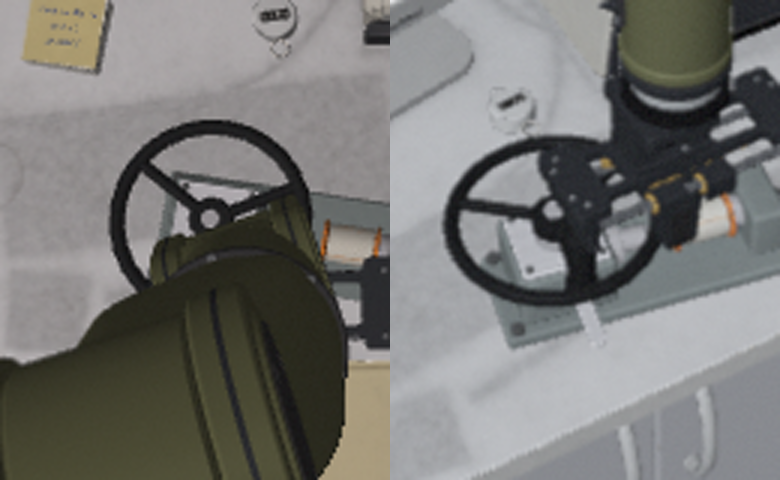

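The wheel is untouched at its start, with the hand to the right of the handle. I'll plan a path that keeps the closed fingertips behind the handle.

```bash
cat > plan.py <<'E'
import numpy as np
C=np.array([.501,.137]);th0=np.radians(170.2)
def tcp(deg,back=0.):
    th=th0-np.radians(deg);n=np.array([np.sin(th),-np.cos(th)])
    return C+.07*np.array([np.cos(th),np.sin(th)])-np.array([.009,.0175])*np.tanh(n/.25)-(.0125+back)*n
def show(degs,p):
    for d in degs:
        q=tcp(d); dx,dy=np.round((q-p)*1000); p=p+np.array([dx,dy])/1000
        print(d,"dx",int(dx),"dy",int(-dy),p.round(3))
E
python3 - <<'E'
from plan import *
show([-10,0]+list(range(8,345,8)),np.array([.424,.077]))
E
```

```text
-10 dx 7 dy -30 [0.431 0.107]
0 dx -6 dy -12 [0.425 0.119]
8 dx -2 dy -10 [0.423 0.129]
16 dx 1 dy -10 [0.424 0.139]
24 dx 3 dy -9 [0.427 0.148]
32 dx 5 dy -9 [0.432 0.157]
40 dx 5 dy -8 [0.437 0.165]
48 dx 7 dy -8 [0.444 0.173]
56 dx 8 dy -6 [0.452 0.179]
64 dx 8 dy -8 [0.46  0.187]
72 dx 10 dy -8 [0.47  0.195]
80 dx 9 dy -12 [0.479 0.207]
88 dx 10 dy -10 [0.489 0.217]
96 dx 10 dy -5 [0.499 0.222]
104 dx 10 dy 0 [0.509 0.222]
112 dx 9 dy 2 [0.518 0.22 ]
120 dx 9 dy 4 [0.527 0.216]
128 dx 9 dy 5 [0.536 0.211]
136 dx 7 dy 7 [0.543 0.204]
144 dx 7 dy 7 [0.55  0.197]
152 dx 6 dy 9 [0.556 0.188]
160 dx 6 dy 9 [0.562 0.179]
168 dx 7 dy 9 [0.569 0.17 ]
176 dx 6 dy 10 [0.575 0.16 ]
184 dx 4 dy 10 [0.579 0.15 ]
192 dx 0 dy 10 [0.579 0.14 ]
200 dx -2 dy 9 [0.577 0.131]
208 dx -4 dy 10 [0.573 0.121]
216 dx -5 dy 8 [0.568 0.113]
224 dx -7 dy 8 [0.561 0.105]
232 dx -7 dy 7 [0.554 0.098]
240 dx -8 dy 7 [0.546 0.091]
248 dx -9 dy 8 [0.537 0.083]
256 dx -9 dy 10 [0.528 0.073]
264 dx -10 dy 11 [0.518 0.062]
272 dx -10 dy 8 [0.508 0.054]
280 dx -10 dy 2 [0.498 0.052]
288 dx -10 dy -1 [0.488 0.053]
296 dx -9 dy -3 [0.479 0.056]
304 dx -8 dy -4 [0.471 0.06 ]
312 dx -8 dy -6 [0.463 0.066]
320 dx -8 dy -8 [0.455 0.074]
328 dx -6 dy -7 [0.449 0.081]
336 dx -6 dy -9 [0.443 0.09 ]
344 dx -7 dy -10 [0.436 0.1  ]
```

{"name": "drive_tool", "arguments": {
  "commands": [
    {"dx": 0,"dy": -0.015,"dz": 0,"wx": 0,"wy": 0,"wz": 0,"claw": 0},
    {"dx": 0.001,"dy": -0.015,"dz": 0,"wx": 0,"wy": 0,"wz": 0,"claw": 0},
    {"dx": 0,"dy": -0.006,"dz": 0,"wx": 0,"wy": 0,"wz": 0,"claw": 0},
    {"dx": 0,"dy": -0.006,"dz": 0,"wx": 0,"wy": 0,"wz": 0,"claw": 0},
    {"dx": -0.001,"dy": -0.005,"dz": 0,"wx": 0,"wy": 0,"wz": 0,"claw": 0},
    {"dx": -0.001,"dy": -0.005,"dz": 0,"wx": 0,"wy": 0,"wz": 0,"claw": 0},
    {"dx": 0.001,"dy": -0.01,"dz": 0,"wx": 0,"wy": 0,"wz": 0,"claw": 0},
    {"dx": 0.003,"dy": -0.009,"dz": 0,"wx": 0,"wy": 0,"wz": 0,"claw": 0},
    {"dx": 0.005,"dy": -0.009,"dz": 0,"wx": 0,"wy": 0,"wz": 0,"claw": 0},
    {"dx": 0.005,"dy": -0.008,"dz": 0,"wx": 0,"wy": 0,"wz": 0,"claw": 0}
  ]
}}

```text
clock: 3.9
tool_pos: [0.4379, 0.1657, 0.1276]
eef_rot: [1.0, 0.0, -0.0, 0.0]
contact_force: [-1.2, -1.7, 1.8]
opening: 0.006
```

```bash
python3 - <<'E'
from h import *
t=snapshot("top");s=snapshot("scene")
cv2.imwrite("pics/c3.png",np.hstack([crop(t,150,150,130,160,3),crop(s,185,180,130,160,3)]))
st=r.get_state();print(st["tool_pos"],st["contact_force"],st["q"])
E
```

```text
[0.43920183 0.16717099 0.12765205] [-0.00877472  0.04354848  0.76126352] [-0.46973479  0.71309655  0.01366196  2.14021672 -0.03497646  0.28526922
 -1.99451908]
```

View pics/c3.png

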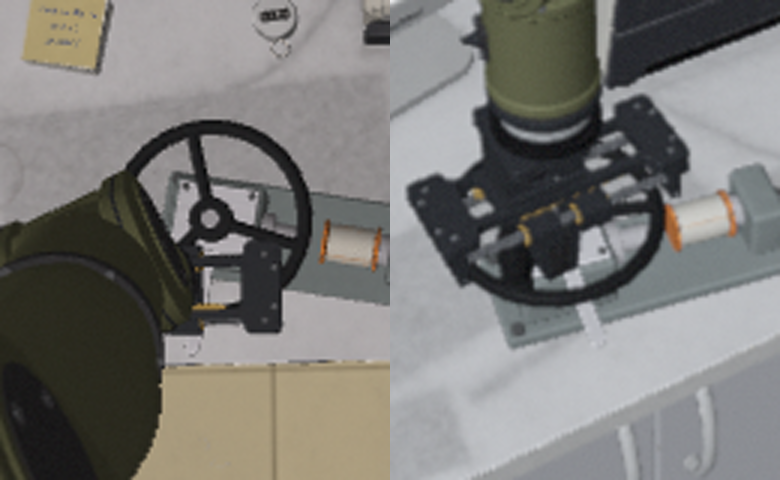

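The wheel turned about 40° clockwise: the spoke tip went from (147,165) to (195,135) around hub (210,217). This matches the plan, so I'll continue.

{"name": "drive_tool", "arguments": {
  "commands": [
    {"dx": 0.006,"dy": -0.007,"dz": 0,"wx": 0,"wy": 0,"wz": 0,"claw": 0},
    {"dx": 0.008,"dy": -0.006,"dz": 0,"wx": 0,"wy": 0,"wz": 0,"claw": 0},
    {"dx": 0.008,"dy": -0.007,"dz": 0,"wx": 0,"wy": 0,"wz": 0,"claw": 0},
    {"dx": 0.009,"dy": -0.008,"dz": 0,"wx": 0,"wy": 0,"wz": 0,"claw": 0},
    {"dx": 0.009,"dy": -0.011,"dz": 0,"wx": 0,"wy": 0,"wz": 0,"claw": 0},
    {"dx": 0.01,"dy": -0.01,"dz": 0,"wx": 0,"wy": 0,"wz": 0,"claw": 0},
    {"dx": 0.01,"dy": -0.005,"dz": 0,"wx": 0,"wy": 0,"wz": 0,"claw": 0},
    {"dx": 0.01,"dy": 0,"dz": 0,"wx": 0,"wy": 0,"wz": 0,"claw": 0},
    {"dx": 0.009,"dy": 0.002,"dz": 0,"wx": 0,"wy": 0,"wz": 0,"claw": 0},
    {"dx": 0.009,"dy": 0.004,"dz": 0,"wx": 0,"wy": 0,"wz": 0,"claw": 0},
    {"dx": 0.009,"dy": 0.005,"dz": 0,"wx": 0,"wy": 0,"wz": 0,"claw": 0},
    {"dx": 0.007,"dy": 0.007,"dz": 0,"wx": 0,"wy": 0,"wz": 0,"claw": 0}
  ]
}}

```text
clock: 5.2
tool_pos: [0.5428, 0.2003, 0.1277]
eef_rot: [1.0, -0.0, 0.0, -0.0]
contact_force: [-2.5, 1.5, -1.1]
opening: 0.004
```

{"name": "drive_tool", "arguments": {
  "commands": [
    {"dx": 0.007,"dy": 0.006,"dz": 0,"wx": 0,"wy": 0,"wz": 0,"claw": 0},
    {"dx": 0.006,"dy": 0.007,"dz": 0,"wx": 0,"wy": 0,"wz": 0,"claw": 0},
    {"dx": 0.006,"dy": 0.009,"dz": 0,"wx": 0,"wy": 0,"wz": 0,"claw": 0},
    {"dx": 0.007,"dy": 0.009,"dz": 0,"wx": 0,"wy": 0,"wz": 0,"claw": 0},
    {"dx": 0.006,"dy": 0.01,"dz": 0,"wx": 0,"wy": 0,"wz": 0,"claw": 0},
    {"dx": 0.004,"dy": 0.01,"dz": 0,"wx": 0,"wy": 0,"wz": 0,"claw": 0},
    {"dx": 0,"dy": 0.01,"dz": 0,"wx": 0,"wy": 0,"wz": 0,"claw": 0},
    {"dx": -0.002,"dy": 0.009,"dz": 0,"wx": 0,"wy": 0,"wz": 0,"claw": 0},
    {"dx": -0.004,"dy": 0.009,"dz": 0,"wx": 0,"wy": 0,"wz": 0,"claw": 0}
  ]
}}

```text
clock: 6.1
tool_pos: [0.5719, 0.1209, 0.1279]
eef_rot: [1.0, -0.0, 0.001, -0.0]
contact_force: [0.8, 2.0, -0.2]
opening: 0.008
```

```bash
python3 - <<'E'
from h import *
t=snapshot("top");s=snapshot("scene")
cv2.imwrite("pics/c4.png",np.hstack([crop(t,150,150,130,160,3),crop(s,185,180,130,160,3)]))
st=r.get_state();print(st["tool_pos"],st["contact_force"],st["q"])
E
```

```text
[0.57068562 0.11878253 0.12774871] [ 0.0225196  -0.01080609 -0.10251658] [-0.28803063  0.80179077  0.00460369  1.80120785 -0.00254579  0.54086501
 -1.85594301]
```

View pics/c4.png

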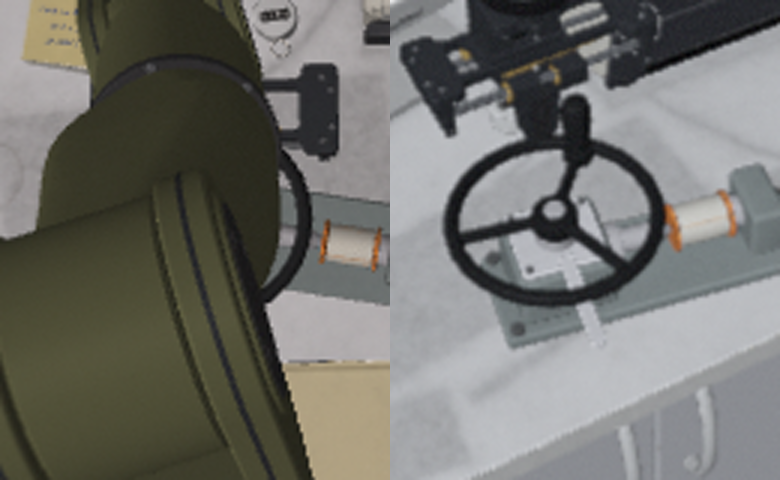

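The handle is now at the far side, with its base near scene crop (575,150), and the fingertips are behind it as planned. The gripper stays clear of the printer and moves away from it from here on.

{"name": "drive_tool", "arguments": {
  "commands": [
    {"dx": -0.004,"dy": 0.006,"dz": 0,"wx": 0,"wy": 0,"wz": 0,"claw": 0},
    {"dx": -0.006,"dy": 0.008,"dz": 0,"wx": 0,"wy": 0,"wz": 0,"claw": 0},
    {"dx": -0.007,"dy": 0.007,"dz": 0,"wx": 0,"wy": 0,"wz": 0,"claw": 0},
    {"dx": -0.008,"dy": 0.007,"dz": 0,"wx": 0,"wy": 0,"wz": 0,"claw": 0},
    {"dx": -0.009,"dy": 0.008,"dz": 0,"wx": 0,"wy": 0,"wz": 0,"claw": 0},
    {"dx": -0.009,"dy": 0.01,"dz": 0,"wx": 0,"wy": 0,"wz": 0,"claw": 0},
    {"dx": -0.01,"dy": 0.011,"dz": 0,"wx": 0,"wy": 0,"wz": 0,"claw": 0},
    {"dx": -0.01,"dy": 0.008,"dz": 0,"wx": 0,"wy": 0,"wz": 0,"claw": 0},
    {"dx": -0.01,"dy": 0.002,"dz": 0,"wx": 0,"wy": 0,"wz": 0,"claw": 0},
    {"dx": -0.01,"dy": -0.001,"dz": 0,"wx": 0,"wy": 0,"wz": 0,"claw": 0},
    {"dx": -0.009,"dy": -0.003,"dz": 0,"wx": 0,"wy": 0,"wz": 0,"claw": 0}
  ]
}}

```text
clock: 7.3
tool_pos: [0.4786, 0.058, 0.1278]
eef_rot: [1.0, -0.001, -0.0, 0.0]
contact_force: [1.1, -2.1, 0.3]
opening: 0.007
```

```bash
python3 - <<'E'
from h import *
from plan import *
t=snapshot("top");s=snapshot("scene")
cv2.imwrite("pics/c5.png",np.hstack([crop(t,150,150,130,160,3),crop(s,185,180,130,160,3)]))
st=r.get_state();print(st["tool_pos"],st["contact_force"],st["q"])
show([304,312,320,328,336,340,344,348,352,356,360],st["tool_pos"][:2])
E
```

```text
[0.47714411 0.05945029 0.12758676] [ 0.60210963 -0.32063195 -1.17442319] [-0.21352515  0.72063024 -0.00959472  2.10218889  0.01802878  0.3223841
 -1.80695596]
304 dx -7 dy -1 [0.47 0.06]
312 dx -8 dy -6 [0.462 0.066]
320 dx -7 dy -7 [0.455 0.073]
328 dx -6 dy -8 [0.449 0.081]
336 dx -6 dy -9 [0.443 0.09 ]
340 dx -3 dy -4 [0.44  0.094]
344 dx -4 dy -5 [0.436 0.099]
348 dx -3 dy -5 [0.433 0.104]
352 dx -4 dy -5 [0.429 0.109]
356 dx -3 dy -5 [0.426 0.114]
360 dx -2 dy -5 [0.424 0.119]
```

View pics/c5.png

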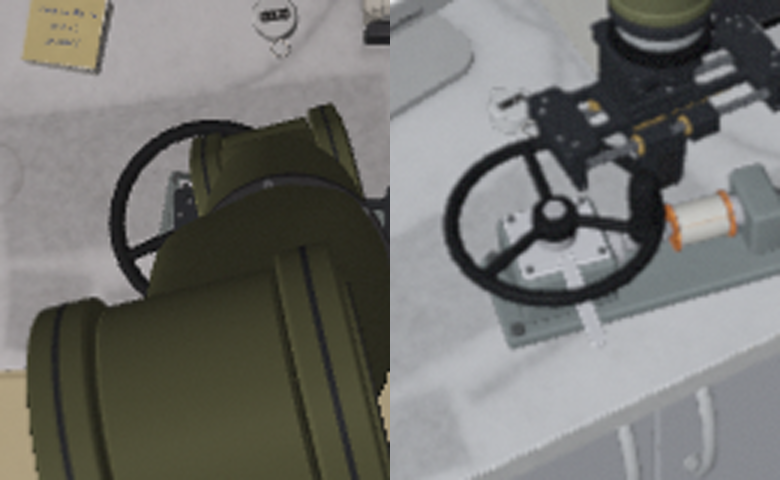

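The handle is at the right-front, with its base near (645,230) in the scene half, on schedule. I'll go on to about 344° more slowly.

{"name": "drive_tool", "arguments": {
  "commands": [
    {"dx": -0.007,"dy": -0.001,"dz": 0,"wx": 0,"wy": 0,"wz": 0,"claw": 0},
    {"dx": -0.004,"dy": -0.003,"dz": 0,"wx": 0,"wy": 0,"wz": 0,"claw": 0},
    {"dx": -0.004,"dy": -0.003,"dz": 0,"wx": 0,"wy": 0,"wz": 0,"claw": 0},
    {"dx": -0.004,"dy": -0.004,"dz": 0,"wx": 0,"wy": 0,"wz": 0,"claw": 0},
    {"dx": -0.003,"dy": -0.003,"dz": 0,"wx": 0,"wy": 0,"wz": 0,"claw": 0},
    {"dx": -0.003,"dy": -0.004,"dz": 0,"wx": 0,"wy": 0,"wz": 0,"claw": 0},
    {"dx": -0.003,"dy": -0.004,"dz": 0,"wx": 0,"wy": 0,"wz": 0,"claw": 0},
    {"dx": -0.003,"dy": -0.005,"dz": 0,"wx": 0,"wy": 0,"wz": 0,"claw": 0},
    {"dx": -0.003,"dy": -0.004,"dz": 0,"wx": 0,"wy": 0,"wz": 0,"claw": 0},
    {"dx": -0.003,"dy": -0.004,"dz": 0,"wx": 0,"wy": 0,"wz": 0,"claw": 0},
    {"dx": -0.004,"dy": -0.005,"dz": 0,"wx": 0,"wy": 0,"wz": 0,"claw": 0},
    {"dx": 0,"dy": 0,"dz": 0,"wx": 0,"wy": 0,"wz": 0,"claw": 0}
  ]
}}

```text
clock: 8.6
tool_pos: [0.438, 0.1, 0.1277]
eef_rot: [1.0, 0.001, -0.0, -0.0]
contact_force: [-0.1, -1.6, 0.2]
opening: 0.002
```

```bash
python3 - <<'E'
from h import *
from plan import *
t=snapshot("top");s=snapshot("scene")
cv2.imwrite("pics/c6.png",np.hstack([crop(t,180,180,80,100,5),crop(s,195,215,80,100,5)]))
st=r.get_state();print(st["tool_pos"],st["contact_force"])
E
```

```text
[0.43885702 0.09954912 0.12782133] [-0.44982401  0.02304277 -0.02381707]
```

View pics/c6.png

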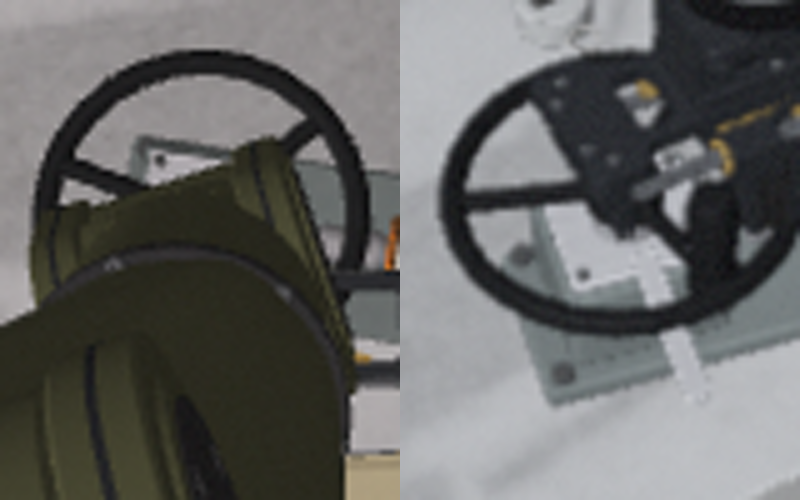

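Left spoke end at (68,168) versus (92,123) at the start, and right spoke end at (320,125) versus (345,160): about 18° remain, roughly 22 mm of arc. I'll push that slowly.

{"name": "drive_tool", "arguments": {
  "commands": [
    {"dx": -0.002,"dy": -0.002,"dz": 0,"wx": 0,"wy": 0,"wz": 0,"claw": 0},
    {"dx": -0.002,"dy": -0.002,"dz": 0,"wx": 0,"wy": 0,"wz": 0,"claw": 0},
    {"dx": -0.002,"dy": -0.003,"dz": 0,"wx": 0,"wy": 0,"wz": 0,"claw": 0},
    {"dx": -0.002,"dy": -0.002,"dz": 0,"wx": 0,"wy": 0,"wz": 0,"claw": 0},
    {"dx": -0.002,"dy": -0.003,"dz": 0,"wx": 0,"wy": 0,"wz": 0,"claw": 0},
    {"dx": -0.002,"dy": -0.002,"dz": 0,"wx": 0,"wy": 0,"wz": 0,"claw": 0},
    {"dx": -0.001,"dy": -0.003,"dz": 0,"wx": 0,"wy": 0,"wz": 0,"claw": 0},
    {"dx": -0.001,"dy": -0.002,"dz": 0,"wx": 0,"wy": 0,"wz": 0,"claw": 0},
    {"dx": 0,"dy": 0,"dz": 0,"wx": 0,"wy": 0,"wz": 0,"claw": 0}
  ]
}}

```text
clock: 9.6
tool_pos: [0.4245, 0.1183, 0.1277]
eef_rot: [1.0, 0.0, -0.0, -0.0]
contact_force: [-0.4, -0.9, -0.6]
opening: 0.002
```

```bash
python3 - <<'E'
from h import *
from plan import *
t=snapshot("top");s=snapshot("scene")
cv2.imwrite("pics/c7.png",np.hstack([crop(t,180,180,80,100,5),crop(s,195,215,80,100,5)]))
st=r.get_state();print(st["tool_pos"],st["contact_force"])
E
```

```text
[0.42487563 0.11825944 0.12770753] [ 0.58399437 -0.1218174  -0.24528141]
```

View pics/c7.png

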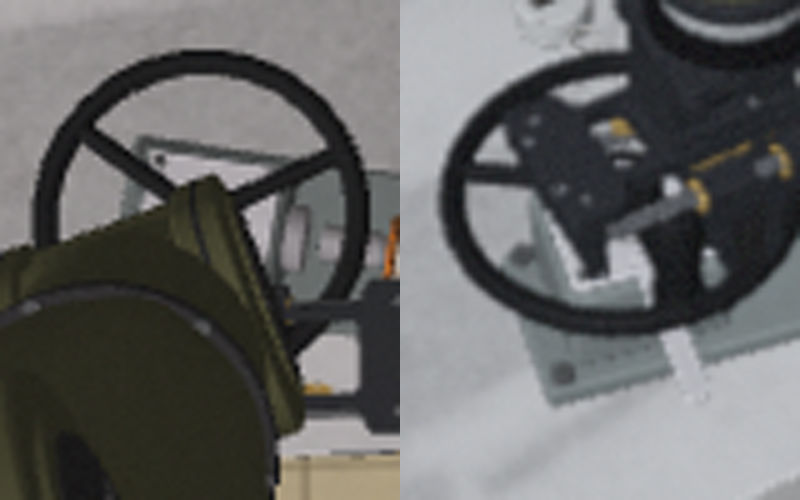

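Left spoke at (88,130) and right spoke at (343,155): 2–3° short of the start pose, well inside the 11° tolerance. I'll back off, then rise.

{"name": "drive_tool", "arguments": {
  "commands": [
    {"dx": 0,"dy": 0.01,"dz": 0,"wx": 0,"wy": 0,"wz": 0,"claw": 0},
    {"dx": 0,"dy": 0.015,"dz": 0,"wx": 0,"wy": 0,"wz": 0,"claw": 0},
    {"dx": 0,"dy": 0.02,"dz": 0,"wx": 0,"wy": 0,"wz": 0,"claw": 0},
    {"dx": 0,"dy": 0.01,"dz": -0.01,"wx": 0,"wy": 0,"wz": 0,"claw": 0},
    {"dx": 0,"dy": 0,"dz": -0.03,"wx": 0,"wy": 0,"wz": 0,"claw": 0},
    {"dx": 0,"dy": 0,"dz": -0.03,"wx": 0,"wy": 0,"wz": 0,"claw": 0},
    {"dx": 0,"dy": 0,"dz": -0.03,"wx": 0,"wy": 0,"wz": 0,"claw": 0},
    {"dx": 0,"dy": 0.03,"dz": 0,"wx": 0,"wy": 0,"wz": 0,"claw": 0},
    {"dx": 0,"dy": 0.04,"dz": 0,"wx": 0,"wy": 0,"wz": 0,"claw": 0},
    {"dx": 0,"dy": 0.04,"dz": 0,"wx": 0,"wy": 0,"wz": 0,"claw": 0},
    {"dx": 0,"dy": 0.03,"dz": 0,"wx": 0,"wy": 0,"wz": 0,"claw": 0},
    {"dx": 0,"dy": 0,"dz": 0,"wx": 0,"wy": 0,"wz": 0,"claw": 0}
  ]
}}

```text
clock: 10.9
tool_pos: [0.4242, -0.0821, 0.2285]
eef_rot: [1.0, -0.004, 0.0, 0.001]
contact_force: [-1.1, -0.1, 0.2]
opening: 0.007
```

```bash
python3 - <<'E'
from h import *
t=snapshot("top");s=snapshot("scene")
cv2.imwrite("pics/c8.png",np.hstack([crop(t,180,180,80,100,5),crop(s,195,215,80,100,5)]))
st=r.get_state();print(st["tool_pos"],st["contact_force"],abs(st["qd"]).max())
E
```

```text
[ 0.42459769 -0.07778425  0.22826504] [-0.54840174  1.07942833 -0.54610744] 0.03904442681555468
```

View pics/c8.png

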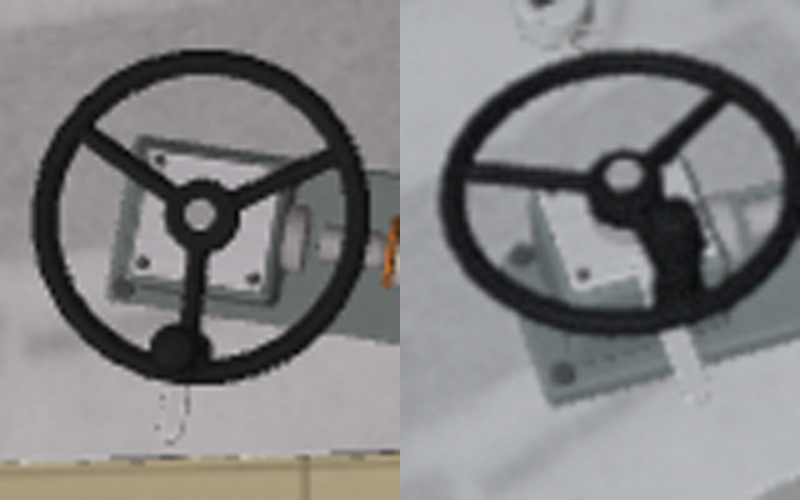

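The handle stands over the pointer: its top is at (180,346) versus (173,343) at the start, about 3° short. The hand is clear, so I'm handing in.

```bash
python3 -c "
from plant import r
print(r.finish_job())"
```

```text
the job is handed in; nothing more can be done
None
```

I pushed the hand wheel one full turn clockwise by its handle with the closed fingertips, then took the hand away and handed the job in at about 11 s. No verdict came back.

- **Wheel:** the last pictures show the handle back over the pointer. It stopped about 3° (0.05 rad) short of the exact turn, inside the 11° allowed, and never ran past the pointer or backwards.
- **Force:** the wrist readings stayed at about 3 N or less. They were taken only at the end of each move, so brief peaks in between were not seen.
- **Clearance:** the hand ended about 0.2 m from the handle and 0.1 m higher, touching nothing.
- **Bystanders:** I did not measure them again at the end. The path kept clear of all of them, and the notes and tally counter looked unmoved in the pictures along the way.

No check failed or disagreed. I viewed 10 pictures.

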